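Hang the wide strap template in its groove on the pattern rail

ROBOT

A 7-joint arm with a two-finger parallel gripper is mounted at the origin on the work surface. World frame = base frame: x ahead of the robot, y to its left, z up, the work surface at z = 0. Lengths are in m, angles in rad, forces in N, time in s.
With the tool pointing down it reaches from about 0.4 to 0.85 m from the base axis. Payload 10.4 kg.
Tool frame: the origin (TCP) lies between the finger pads; the fingertips stand 14 mm ahead of it and the grasp point (between the pads) lies 5 mm behind it; z points along the fingers, y is the direction in which the jaws open and shut (so a half turn about z gives the same grasp; the last joint's range is limited). The gripper opens to 87 mm and grips with 3 to 60 N. Pads are 19 mm wide; open, the fingers measure 117 mm over their backs; the gripper's body (75 mm by 190 mm) begins 51 mm behind the grasp point.
Start: joints at [-1.363, 0.332, -0.065, 1.46, 0.022, 1.35, -0.088], TCP at [0.143, 0.608, 0.237] pointing down, gripper open.
Joint ranges: [-2.6, 2.6], [-0.5, 2.12], [-1.47, 1.34], [0.16, 2.42], [-1.27, 4.41], [0.06, 2.06], [-2.6, 2.6]. Speed limits (rad/s): [2.22, 2.22, 2.79, 2.79, 3.14, 3.14, 3.14].

INTERFACE

Orientations are given as a unit quaternion [x, y, z, w].
In Python, from bench import readout, camera, calibration, order gives the robot as it stands.
- The arm moves only by the tool apply_moves, never from a script. Its argument "deltas" is a list of rows, each an object with "translation": the shift along the world's x, y, z in m, a list of three; "turn": the turn, a rotation vector about the world's x, y, z in rad, a list of three; "hand": the finger opening in m, from 0 to 0.087. A call has 1 to 5 rows; each row shifts and turns the pose as measured when the row begins; what a row does not reach is not made up. A row lasts 1/10 s, in which the tool goes at most 50 mm and 8.59 degrees, less where a joint would pass 70% of its speed; a pose out of reach is approached as far as the arm can. A call with a gripper value outside its range is refused whole. The fingers move at their own pace and stop on an object; "newtons" is the grip in N (left out, the last holds). Time passes only in rows, so rows that do not move let the fingers close. It gives the time, the measured TCP pose, the force and the opening at its end, in the units of the state.
- readout.read_state(): the state, without advancing time (a new reading comes with each control period).
- camera(name): name is "scene" or "top"; returns the picture (400x640x3 uint8, red, green, blue); there is no depth.
- calibration(name): a dict with "fx", "fy", "cx", "cy" (pixels), "extrinsics" (4x4, takes a point from world to camera coordinates). Camera axes: x right, y down, z forward; pixel columns grow to the right and rows downward; lengths in m; the calibration is good to about 2 mm. A picture is of the moment at which its call begins. calibration takes no time and is no camera call.
- order.close_job(): hands the job in, once; it reports no verdict.
The state is a dict: "time": time; "joint_positions": joint angles; "joint_vel": joint speeds; "joint_torque": joint torques, N m; "ee_pos": TCP position; "eef_rot": TCP orientation; "ft_force": force on the tool from outside, world axes, zero at the start; "torque": the same for the moment, N m; "width": finger opening in m.
Only numpy, scipy, OpenCV 4.12 (cv2) and the standard library are available. Lean on these libraries where they do the work, as an engineer would, in place of code of your own. Each camera call takes 0.05 s, during which the arm holds its last target. There are 200 camera calls.

TASK

Take the wide strap template out of the stand, hook it over the pattern rail near the rail's right-hand post (as the robot sees it), and slide it along the rail to the left, without lifting it off, until it drops into the turned groove that marks its place; leave it hanging there by itself. Leave the narrow template, the spool, the glue bottle and the tin standing where they are.

Things in the scene. Friction and masses are not known exactly. Their poses are not given: they have to be found in the camera images.
- wide_tab (a point): Centre of the grip tab topping the WIDE template, the one to hang: rigid plywood, 10 mm thick, 0.15-0.28 kg, 195 mm tall; plate 100 wide, 90 tall, three dots; hook above it, tab above that (22 wide, from 20 below to 19 mm above this point). z up, x along the plate to the hook's open side, y through the thickness. It stands upright in a stand, 40 mm deep in either of two slots 80 mm apart in y.
- wide_seat (a point): Middle of the underside of its hook's crown, 32 mm below wide_tab; bears on the rail. Same axes. A spine (inner face x = -14 mm) joins plate and crown; a tip leg (x = 14 to 26 mm) hangs from the crown to 23 mm below this point; the plate's top edge is 54 mm below it. The rail enters from +x through the 31 mm gap between leg and plate; then the hook is lowered over it.
- rail_mid (a point): On the rail's axis half-way between its posts, 180 mm above the table. y along the rail (to the left-hand post as the robot sees it), x across it away from the robot, z up. Fixed steel bar, 22 mm diameter; posts at y = -170 and +170 mm, 16 mm thick, 36 mm across x, topping out 18 mm above the axis. Hook on between y = -140 and -60 mm. One groove, see rail_left.
- rail_left (a point): On the rail's axis at the left-hand post, 170 mm in y from rail_mid, same axes. The bar juts up to 105 mm past the posts. The groove, 20 mm wide and 6 mm deep (core 10 mm diameter), is not measured and lies anew each time with its middle 30 to 110 mm in y from rail_mid. It shows as a thin neck, or is felt: a template slid along loosely drops 6 mm into it and is then stopped by its wall.
- narrow_tab (a point): Centre of the grip tab of the NARROW template, in the other slot: same height, hook, tab and material, but its plate is only 44 mm wide. Leave it standing: do not drag the wide one across it.
- spool_centre (a point): Centre of a thread spool, 64 mm diameter, 70 mm tall, standing on the table. Leave it.
- glue_centre (a point): Centre of a clear glue bottle, 52 mm diameter, 150 mm tall, standing on the table. Leave it.
- tin_centre (a point): Centre of a metal tin, 84 mm diameter, 100 mm tall, standing on the table. Leave it.
Not all that is in view belongs to the job. What is shaped like the part that bears wide_tab but turquoise is not meant.

How it is judged:
On the way:
1. the wide template is hooked on the rail at its right-hand end, its hook resting on the full thickness of the bar (y of wide_seat in the frame of rail_mid between -0.165 and -0.04 m and x of wide_seat in the frame of rail_mid between -0.013 and 0.013 m and z of wide_seat in the frame of rail_mid between 0.008 and 0.015 m), for 0.2 s.
At the end, for the whole second after the job is handed in: The wide template hangs by itself, hook dropped in the groove (crown underside under 8 mm above the bar's axis; it is 11 mm on the full bar), within 13 mm of the axis across, upright within 0.2 rad; narrow template, spool, glue bottle and tin within 30 mm of where they stood (z of wide_seat in the frame of rail_mid between 0.001 and 0.008 m and x of wide_seat in the frame of rail_mid between -0.013 and 0.013 m and y of wide_seat in the frame of rail_mid between 0.015 and 0.125 m and angle between wide_seat's own z axis and vertical below 0.2 rad and distance of each of narrow_tab, spool_centre, glue_centre, tin_centre from where it was at the start of the episode below 0.03 m); the robot touches nothing.
It fails at once if the wide template is lifted off or carried above the rail beyond its right-hand end (it has to be slid to the groove) (y of wide_seat in the frame of rail_mid between -0.02 and 0.17 m and x of wide_seat in the frame of rail_mid between -0.05 and 0.05 m and z of wide_seat in the frame of rail_mid above 0.03 m).
It fails at once if the narrow template is pulled out or knocked over (distance of narrow_tab from where it was at the start of the episode above 0.04 m).
It fails at once if the spool, glue bottle or tin is knocked away (distance of any of spool_centre, glue_centre, tin_centre from where it was at the start of the episode above 0.04 m).
It also fails if it takes over 56 s, if anything falls off the work surface, if the arm or the gripper's body presses on something with over 40 N, if the wrist force passes 120 N, or if a joint passes its speed limit or range.

## Working session

There is one attempt and no reset: what is moved stays moved. The work goes in short steps, Python scripts to look and compute and a tool call to move; the robot and the scene stay as the last step left them, time stands still between calls to the robot, and variables do not carry over. Pictures are saved under pics/ and viewed, about 8 in all and at most 12, crops included, and the job is handed in when it is done.

Besides the shell and the picture viewer there is one more tool, called after "Emit:" in YAML: its name, and indented under it one key for each argument. apply_moves: Moves the arm, as the interface text tells. Its arguments: {"type":"object","properties":{"deltas":{"type":"array","items":{"type":"object","properties":{"translation":{"type":"array","items":{"type":"number"}},"turn":{"type":"array","items":{"type":"number"}},"hand":{"type":"number"}}}},"newtons":{"type":"number"}},"required":["deltas"]}

```bash
mkdir -p pics
cat > h.py <<'E'
import numpy as np,cv2
from bench import readout,camera,calibration,order
def snap(n,f):
    im=camera(n); cv2.imwrite('pics/'+f,im[:,:,::-1]); return im
def ray(n,u,v):
    c=calibration(n);T=np.array(c['extrinsics']);R=T[:3,:3];t=T[:3,3]
    d=R.T@np.array([(u-c['cx'])/c['fx'],(v-c['cy'])/c['fy'],1]);return -R.T@t,d/np.linalg.norm(d)
def onz(n,u,v,z):
    o,d=ray(n,u,v);return o+d*(z-o[2])/d[2]
def two(a,b):
    o1,d1=ray('scene',*a);o2,d2=ray('top',*b)
    s=np.linalg.lstsq(np.c_[d1,-d2],o2-o1,rcond=None)[0]
    p,q=o1+d1*s[0],o2+d2*s[1];return (p+q)/2,np.linalg.norm(p-q)
def proj(n,p):
    c=calibration(n);q=np.array(c['extrinsics'])@np.r_[p,1];return c['fx']*q[0]/q[2]+c['cx'],c['fy']*q[1]/q[2]+c['cy']
E
python3 - <<'E'
from h import *
a=snap('scene','s0.png');b=snap('top','t0.png')
for n in('scene','top'):
    c=calibration(n);print(n,c['fx'],ray(n,320,200))
s=readout.read_state();print(s['time'],s['ee_pos'],s['eef_rot'],s['ft_force'],s['width'])
E
```

```text
scene 369.1642325116964 (array([0.93997873, 0.31985213, 0.83737957]), array([-0.4713879 , -0.38858144, -0.7917057 ]))
top 388.52343921036646 (array([ 0.45420002, -0.04647222,  1.34702839]), array([ 0.03136349, -0.01676599, -0.99936742]))
0.1 [0.14289554 0.60811587 0.23582182] [ 1.15142222e-01  9.93348809e-01 -6.38457513e-04 -6.75164331e-05] [-0.06982449 -0.51971658 -0.28911765] 0.0872569267249355
```

View pics/s0.png

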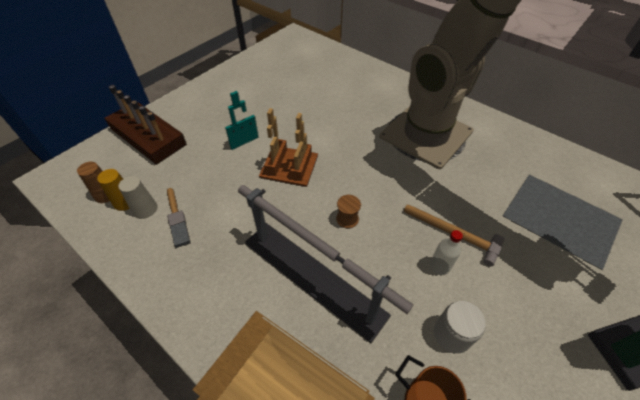

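View pics/t0.png

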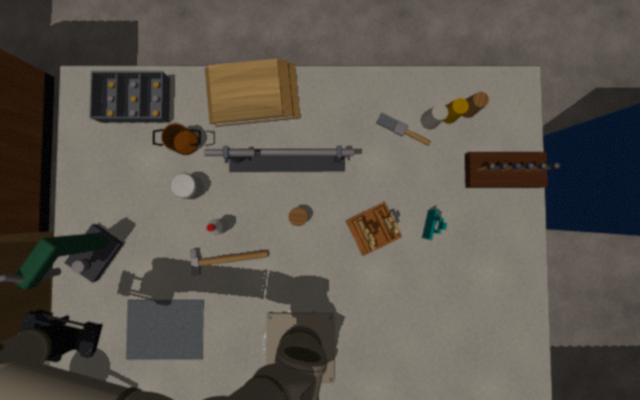

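Scene picture: the stand is at (290,160) with two plywood templates at (272,130) and (300,130). The turquoise decoy is at (240,125). The rail runs from (245,190) to (408,305) with a thin neck near (342,258). In the top picture the stand is at (374,228) and the rail lies along row ~153. I'll enlarge the stand in both views to tell wide from narrow.

Run:
```python
import cv2,numpy as np
from h import *
a=cv2.imread('pics/s0.png');b=cv2.imread('pics/t0.png')
f=lambda i,x,y,w,h,s:cv2.resize(i[y:y+h,x:x+w],None,fx=s,fy=s,interpolation=cv2.INTER_CUBIC)
A=f(a,245,95,80,100,5);B=f(b,335,190,80,100,5)
C=f(b,195,135,200,25,4)
m=np.vstack([np.hstack([A,B]),C]);m=cv2.convertScaleAbs(m,alpha=1.6);cv2.imwrite('pics/c1.png',m);print(m.shape)
```

```text
(600, 800, 3)
```

View pics/c1.png

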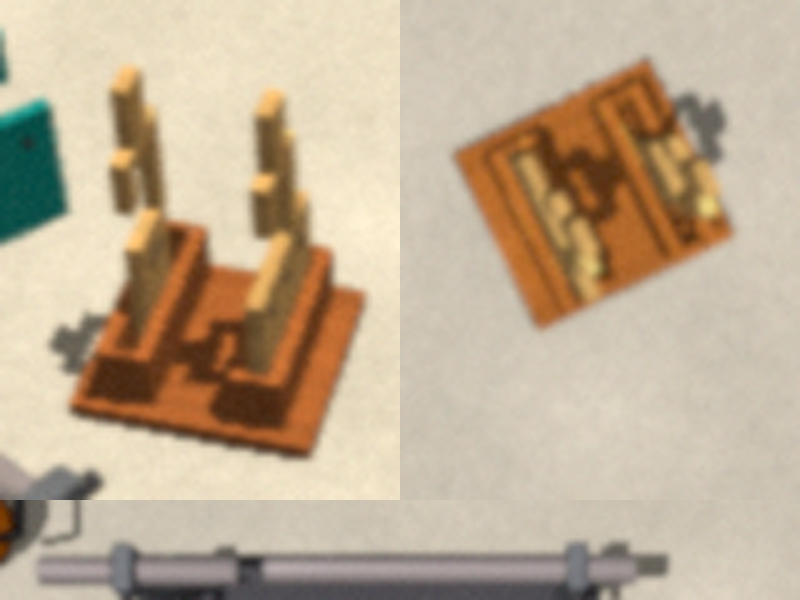

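The candidates are the template at scene (300,130) / top (371,228) and the one at scene (272,130) / top (401,225). The first has the ~100 mm plate in the top view (about 32 px), so it is the wide one. The second has the short plate and is the narrow one. The turquoise one at (240,125) is the decoy. In the top view the groove shows as a neck at about (257.5,152.5). Next I'll measure these.

Run:
```python
from h import *
np.set_printoptions(precision=4,suppress=True)
print('wide top',two((245+270/5,95+97/5),(335+197/5,190+265/5)))
print('narrow top',two((245+127/5,95+74/5),(335+309/5,190+205/5)))
# plate ends wide, in top; z guesses
b=cv2.imread('pics/t0.png').astype(int)
hsv=cv2.cvtColor(b.astype(np.uint8),cv2.COLOR_BGR2HSV)
m=cv2.inRange(hsv,(5,150,50),(14,255,255)); 
n,l,s,c=cv2.connectedComponentsWithStats(m)
print([ (s[i],c[i]) for i in range(1,n) if s[i][4]>60])
# stand outline corners in top crop (board near z~0.01)
for p in((455,155),(648,62),(735,235),(540,327)):
    print('stand',onz('top',335+(p[0]-400)/5,190+p[1]/5,0.015))
for p in((525,150),(597,298)): print('plate end',onz('top',335+(p[0]-400)/5,190+p[1]/5,0.095))
# rail
for nme,u,v in(('Lend',37,569),('Lpost',123,569),('groove',250,569),('Rpost',577,569),('Rend',637,569)):
    print(nme,onz('top',195+u/4,135+(v-500)/4,.18))
g=b[:, 257]; print('col profiles', [ (u,b[146:160,u].sum(1).tolist()) for u in(240,257,300,330)])
```

```text
wide top (array([ 0.3637, -0.2281,  0.1885]), np.float64(0.0028225292644412092))
narrow top (array([ 0.4009, -0.296 ,  0.192 ]), np.float64(0.007469258498580954))
[(array([173, 128,  25,  26, 229], dtype=int32), array([186.2795, 141.1092])), (array([ 470,  153,   77,   34, 2002], dtype=int32), array([506.46 , 170.492])), (array([ 347,  203,   54,   52, 1107], dtype=int32), array([372.2005, 227.7669]))]
stand [ 0.4241 -0.1576  0.015 ]
stand [ 0.4875 -0.2904  0.015 ]
stand [ 0.3694 -0.3485  0.015 ]
stand [ 0.3072 -0.2148  0.015 ]
plate end [ 0.429 -0.196  0.095]
plate end [ 0.3344 -0.2414  0.095 ]
Lend [0.6355 0.2835 0.18  ]
Lpost [0.6355 0.2186 0.18  ]
groove [0.6354 0.1226 0.18  ]
Rpost [ 0.6353 -0.1246  0.18  ]
Rend [ 0.6352 -0.17    0.18  ]
col profiles [(240, [360, 345, 271, 215, 239, 274, 296, 293, 256, 216, 147, 88, 76, 68]), (257, [373, 351, 266, 147, 87, 108, 143, 151, 138, 142, 140, 148, 151, 151]), (300, [361, 348, 280, 237, 261, 295, 306, 286, 244, 199, 158, 149, 144, 151]), (330, [365, 344, 280, 232, 258, 293, 297, 290, 254, 206, 159, 146, 146, 144])]
```

```bash
python3 - <<'E'
from h import *
b=0.447;ex=np.array([np.cos(b),np.sin(b),0]);
C=np.array([.3815,-.2187,0])
for z0 in(0.0,.01,.02):
  for nm,x,h in(('tabtop',0,195),('tabtop-20',-20,195),('leg bot',20,121),('legtop',20,156),('plate+50',50,90),('plate-50',-50,90)):
    p=C+ex*x/1000+[0,0,z0+h/1000]
    s=np.array(proj('scene',p));t=np.array(proj('top',p))
    print(z0,nm,'scene crop',((s-[245,95])*5).round(),'top crop',((t-[335,190])*5+[400,0]).round())
E
python3 - <<'E'
import cv2
f='pics/'
a=cv2.imread(f+'s0.png')[105:180,260:330];b=cv2.imread(f+'t0.png')[200:260,340:415]
A=cv2.resize(a,(560,600),interpolation=cv2.INTER_LANCZOS4)[:, :400];
A=cv2.resize(a[:, :50],(400,600),interpolation=cv2.INTER_LANCZOS4)
A=cv2.resize(cv2.imread(f+'s0.png')[108:183,280:330],(400,600),interpolation=cv2.INTER_LANCZOS4)
B=cv2.resize(cv2.imread(f+'t0.png')[198:258,345:385],(400,600),interpolation=cv2.INTER_LANCZOS4)
import numpy as np
m=cv2.convertScaleAbs(np.hstack([A,B]),alpha=1.7)
for i in range(0,600,50): cv2.putText(m,str(i),(0,i+4),0,.35,(0,0,255),1);cv2.putText(m,str(i),(400,i+4),0,.35,(0,0,255),1)
cv2.imwrite(f+'c2.png',m)
E
```

```text
0.0 tabtop scene crop [263. 111.] top crop [584. 234.]
0.0 tabtop-20 scene crop [274.  88.] top crop [599. 265.]
0.0 leg bot scene crop [259. 239.] top crop [553. 198.]
0.0 legtop scene crop [256. 191.] top crop [560. 200.]
0.0 plate+50 scene crop [247. 315.] top crop [526. 154.]
0.0 plate-50 scene crop [295. 197.] top crop [594. 294.]
0.01 tabtop scene crop [262.  97.] top crop [587. 235.]
0.01 tabtop-20 scene crop [273.  73.] top crop [602. 266.]
0.01 leg bot scene crop [258. 225.] top crop [555. 199.]
0.01 legtop scene crop [255. 177.] top crop [563. 201.]
0.01 plate+50 scene crop [246. 303.] top crop [528. 154.]
0.01 plate-50 scene crop [294. 185.] top crop [596. 296.]
0.02 tabtop scene crop [261.  81.] top crop [589. 236.]
0.02 tabtop-20 scene crop [272.  58.] top crop [605. 267.]
0.02 leg bot scene crop [257. 212.] top crop [557. 199.]
0.02 legtop scene crop [254. 163.] top crop [565. 202.]
0.02 plate+50 scene crop [245. 290.] top crop [530. 154.]
0.02 plate-50 scene crop [294. 172.] top crop [599. 297.]
```

View pics/c2.png

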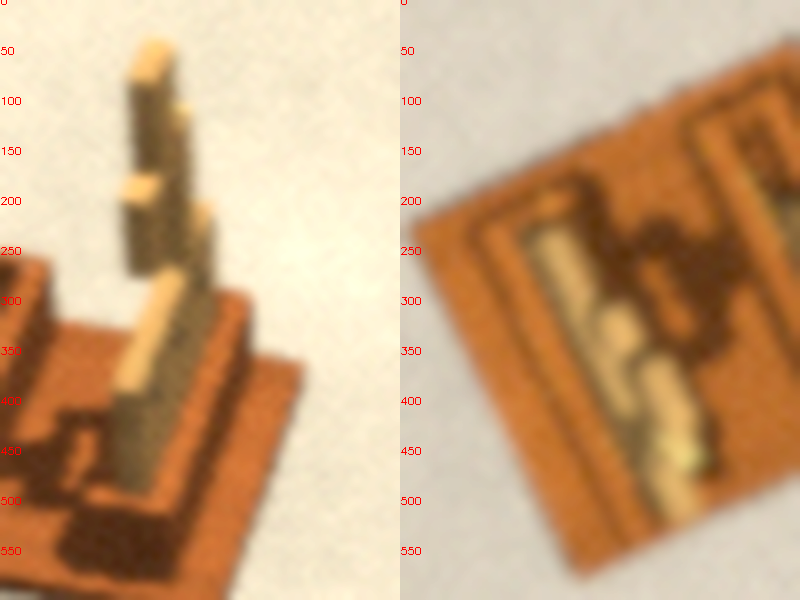

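Enlarged crop: the tab's top face is at scene (299,115.5) / top (372,237.3). The leg's top is at scene (297.5,131.8) / top (367,230.8). The plate is full width, with the leg on the +x end. This is the wide template.

Run:
```python
from h import *
from scipy.spatial.transform import Rotation as R
np.set_printoptions(precision=4,suppress=True)
print('tabtop',two((298.9,115.5),(372.1,237.3)))
print('legtop',two((297.5,131.8),(367,230.8)))
# plate top ends: scene front (125,380)->,back(175,275 hidden); top (550,235),(~680,510)
print('platefront',two((280+130/8,108+380/8),(345+15.2,198+24)))
for z in(.2,.205): print(onz('top',372.1,237.3,z),onz('scene',298.9,115.5,z))
s=readout.read_state();print(R.from_quat(s['eef_rot']).as_matrix())
```

```text
tabtop (array([ 0.3795, -0.2175,  0.2005]), np.float64(0.002792213512864364))
legtop (array([ 0.397 , -0.2086,  0.1605]), np.float64(0.0017073879092601666))
platefront (array([ 0.4219, -0.1953,  0.0978]), np.float64(0.002433520832096129))
[ 0.3804 -0.2186  0.2   ] [ 0.3783 -0.2168  0.2   ]
[ 0.3807 -0.2179  0.205 ] [ 0.3827 -0.2126  0.205 ]
[[-0.9735  0.2288 -0.0003]
 [ 0.2288  0.9735 -0.0013]
 [-0.     -0.0013 -1.    ]]
```

Emit:
apply_moves:
  deltas:
    - {"translation":[0.043,-0.031,0.012],"turn":[0,0,-0.145],"hand":0.05}
    - {"translation":[0.043,-0.031,0.012],"turn":[0,0,-0.145],"hand":0.05}
    - {"translation":[0.043,-0.031,0.012],"turn":[0,0,-0.145],"hand":0.05}
    - {"translation":[0.043,-0.031,0.012],"turn":[0,0,-0.145],"hand":0.05}
    - {"translation":[0.043,-0.031,0.012],"turn":[0,0,-0.145],"hand":0.05}

```text
time: 0.6
ee_pos: [0.3381, 0.4617, 0.2885]
eef_rot: [0.464, 0.886, -0.003, -0.003]
ft_force: [0.9, 0.7, -0.9]
width: 0.0555
```

Emit:
apply_moves:
  deltas:
    - {"translation":[0.03,-0.04,0],"turn":[0,0,-0.145],"hand":0.05}
    - {"translation":[0.03,-0.04,0],"turn":[0,0,-0.145],"hand":0.05}
    - {"translation":[0.03,-0.04,0],"turn":[0,0,-0.145],"hand":0.05}
    - {"translation":[0.03,-0.04,0],"turn":[0,0,-0.145],"hand":0.05}
    - {"translation":[0.03,-0.04,0],"turn":[0,0,-0.145],"hand":0.05}

```text
time: 1.1
ee_pos: [0.4877, 0.2616, 0.289]
eef_rot: [0.756, 0.654, -0.001, -0.004]
ft_force: [1.2, 0.9, -0.7]
width: 0.0501
```

Emit:
apply_moves:
  deltas:
    - {"translation":[0,-0.046,0],"turn":[0,0,-0.145],"hand":0.05}
    - {"translation":[0,-0.046,0],"turn":[0,0,-0.145],"hand":0.05}
    - {"translation":[0,-0.046,0],"turn":[0,0,-0.145],"hand":0.05}
    - {"translation":[0,-0.046,0],"turn":[0,0,-0.145],"hand":0.05}
    - {"translation":[0,-0.046,0],"turn":[0,0,-0.145],"hand":0.05}

```text
time: 1.6
ee_pos: [0.4886, 0.0212, 0.2866]
eef_rot: [0.943, 0.332, -0.001, -0.004]
ft_force: [1.1, -0.1, -0.0]
width: 0.0502
```

Emit:
apply_moves:
  deltas:
    - {"translation":[-0.02,-0.043,0],"turn":[0,0,-0.06],"hand":0.05}
    - {"translation":[-0.022,-0.046,0],"turn":[0,0,-0.06],"hand":0.05}
    - {"translation":[-0.022,-0.046,0],"turn":[0,0,-0.06],"hand":0.05}
    - {"translation":[-0.022,-0.046,0],"turn":[0,0,-0.05],"hand":0.05}
    - {"translation":[-0.022,-0.046,0],"turn":[0,0,0],"hand":0.05}

```text
time: 2.1
ee_pos: [0.3811, -0.204, 0.285]
eef_rot: [0.977, 0.213, -0.001, -0.005]
ft_force: [0.7, 0.4, -0.4]
width: 0.05
```

Run:
```python
from h import *
a=snap('scene','s1.png');snap('top','t1.png')
s=readout.read_state();q=s['eef_rot'];print(s['ee_pos'],np.degrees(2*np.arctan2(q[1],q[0])),q,s['joint_positions'])
A=cv2.resize(a[50:200,220:370,::-1],(600,600),interpolation=cv2.INTER_CUBIC)
p=np.array(s['ee_pos'])
cv2.imwrite('pics/c3.png',cv2.convertScaleAbs(A,alpha=1.5))
for d in((0,0,.014),):print(((np.array(proj('scene',p-d))-[220,50])*4))
```

```text
[ 0.37936314 -0.20814956  0.28537047] 24.16523783188219 [ 9.77835555e-01  2.09319533e-01 -9.43676228e-04 -4.69789891e-03] [-0.51428027 -0.24730909  0.79380708  1.8828267   0.16936785  1.44188257
 -0.90797078]
[319.8636686  177.95825261]
```

View pics/c3.png

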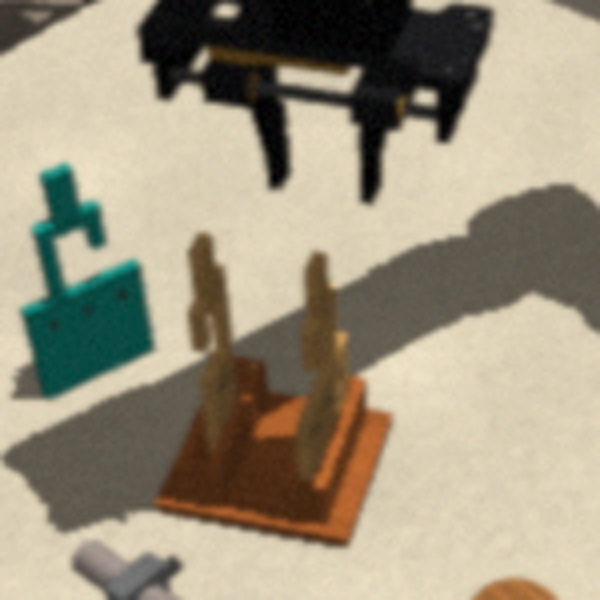

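The fingers straddle the wide tab, about 10 mm short in y as expected. I'll correct that, descend and grip.

Emit:
apply_moves:
  deltas:
    - {"translation":[0.001,-0.0095,-0.01],"turn":[0,0,0.025],"hand":0.05}
    - {"translation":[0,0,-0.025],"turn":[0,0,0],"hand":0.05}
    - {"translation":[0,0,-0.025],"turn":[0,0,0],"hand":0.05}
    - {"translation":[0,0,-0.025],"turn":[0,0,0],"hand":0.05}
    - {"translation":[0,0,-0.012],"turn":[0,0,0],"hand":0.05}

```text
time: 2.7
ee_pos: [0.3801, -0.2188, 0.1863]
eef_rot: [0.975, 0.22, 0.002, -0.005]
ft_force: [-0.1, 0.3, 0.1]
width: 0.0499
```

Run:
```python
from h import *
s=readout.read_state();q=s['eef_rot'];print(s['ee_pos'],np.degrees(2*np.arctan2(q[1],q[0])),q,s['ft_force'])
```

```text
[ 0.38006733 -0.2187923   0.1862598 ] 25.476824181501755 [ 0.97537199  0.22049679  0.00171658 -0.00526314] [-0.10476697  0.26232209  0.0515956 ]
```

Emit:
apply_moves:
  deltas:
    - {"translation":[0,0.001,-0.003],"turn":[0,0,0],"hand":0.05}
    - {"translation":[0,0,0],"turn":[0,0,0],"hand":0.0}
    - {"translation":[0,0,0],"turn":[0,0,0],"hand":0.0}
    - {"translation":[0,0,0],"turn":[0,0,0],"hand":0.0}
    - {"translation":[0,0,0],"turn":[0,0,0],"hand":0.0}
  newtons: 30

```text
time: 3.2
ee_pos: [0.3801, -0.217, 0.1834]
eef_rot: [0.975, 0.221, 0.001, -0.005]
ft_force: [0.2, -0.3, 0.8]
width: 0.0255
```

Emit:
apply_moves:
  deltas:
    - {"translation":[0,0,0],"turn":[0,0,0],"hand":0.0}
    - {"translation":[0,0,0],"turn":[0,0,0],"hand":0.0}
    - {"translation":[0,0,0],"turn":[0,0,0],"hand":0.0}
    - {"translation":[0,0,0],"turn":[0,0,0],"hand":0.0}
    - {"translation":[0,0,0],"turn":[0,0,0],"hand":0.0}

```text
time: 3.7
ee_pos: [0.3804, -0.217, 0.184]
eef_rot: [0.975, 0.221, 0.002, -0.005]
ft_force: [1.3, -0.5, -0.3]
width: 0.0098
```

Emit:
apply_moves:
  deltas:
    - {"translation":[0,0,0.01],"turn":[0,0,0],"hand":0.0}
    - {"translation":[0,0,0.016],"turn":[0,0,0],"hand":0.0}
    - {"translation":[0,0,0.018],"turn":[0,0,0],"hand":0.0}
    - {"translation":[0,0,0.02],"turn":[0,0,0],"hand":0.0}
    - {"translation":[0,0,0.012],"turn":[0,0,0],"hand":0.0}
  newtons: 40

```text
time: 4.2
ee_pos: [0.3782, -0.2171, 0.2631]
eef_rot: [0.975, 0.22, -0.0, -0.006]
ft_force: [-0.3, 0.1, -2.4]
width: 0.0094
```

Emit:
apply_moves:
  deltas:
    - {"translation":[0.034,0.033,0],"turn":[0,0,-0.09],"hand":0.0}
    - {"translation":[0.034,0.033,0],"turn":[0,0,-0.09],"hand":0.0}
    - {"translation":[0.034,0.033,0],"turn":[0,0,-0.09],"hand":0.0}
    - {"translation":[0.034,0.033,-0.003],"turn":[0,0,-0.09],"hand":0.0}
    - {"translation":[0.034,0.033,-0.003],"turn":[0,0,-0.08],"hand":0.0}

```text
time: 4.7
ee_pos: [0.5514, -0.0519, 0.2636]
eef_rot: [1.0, -0.011, 0.006, -0.007]
ft_force: [0.7, -1.1, -1.3]
width: 0.0095
```

Run:
```python
from h import *
a=snap('scene','s2.png');b=snap('top','t2.png')
s=readout.read_state();q=s['eef_rot'];print(s['ee_pos'],np.degrees(2*np.arctan2(q[1],q[0])),q,s['ft_force'],s['width'])
A=cv2.resize(a[130:280,200:350,::-1],(500,500),interpolation=cv2.INTER_CUBIC)
B=cv2.resize(b[120:220,290:350,::-1],(300,500),interpolation=cv2.INTER_CUBIC)
cv2.imwrite('pics/c4.png',cv2.convertScaleAbs(np.hstack([A,B]),alpha=1.6))
```

```text
[ 0.55315153 -0.04613929  0.26164549] -0.7111057977723775 [ 0.999953   -0.00620536  0.00450533 -0.00593229] [-0.76751512 -0.81552974 -2.54463144] 0.009771972580149337
```

View pics/c4.png

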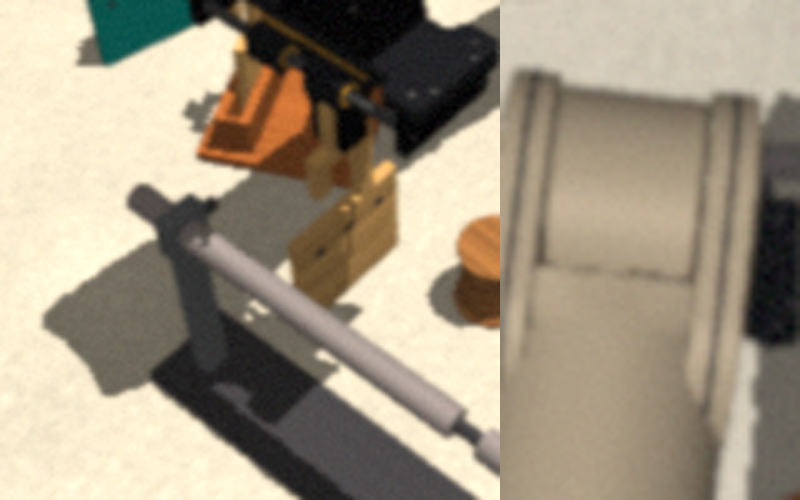

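The template hangs upright in front of the rail, short of the bar. The plate's front corner is at scene (289,201) and the leg's bottom at (295,188). Next I'll cross-check the rail and template heights in this view.

Run:
```python
from h import *
np.set_printoptions(precision=4,suppress=True)
def ony(u,v,y):
    o,d=ray('scene',u,v);return o+d*(y-o[1])/d[1]
y=-.046
for n,c in(('plate front top',(297,238)),('plate back top',(392,165)),('leg bottom',(318,197)),('plate front bot',(305,300))):
    print(n,ony(200+c[0]*.3,130+c[1]*.3,y))
print('exp: plate top z',.2605-.086,'x',.553+.05,.553-.05,'leg z',.2605-.055)
a=cv2.imread('pics/s2.png').sum(2).astype(int)
P=np.array([.6355,0,.18])
for yy in(-.08,-.05,-.02,0.02):
    p=np.array(proj('scene',[.6355,yy,.18]));q=np.array(proj('scene',[.6355,yy+.01,.18]));t=(q-p)/np.linalg.norm(q-p);n=np.array([-t[1],t[0]])
    k=np.arange(-10,11);print(yy,p,n,cv2.remap(a.astype(np.float32),(p[0]+k*n[0]).astype(np.float32)[None],(p[1]+k*n[1]).astype(np.float32)[None],cv2.INTER_LINEAR)[0].astype(int))
o,d=ray('scene',*p);print('view dist',np.linalg.norm(o-P))
# groove in s0
a=cv2.imread('pics/s0.png').sum(2).astype(np.float32)
ys=np.arange(.07,.17,.004)
print([(round(v,3),int(a[int(round(w[1])),int(round(w[0]))])) for v in ys for w in[proj('scene',[.6345,v,.186])]])
```

```text
plate front top [ 0.6029 -0.046   0.1933]
plate back top [ 0.5053 -0.046   0.18  ]
leg bottom [ 0.5806 -0.046   0.215 ]
plate front bot [ 0.6015 -0.046   0.1198]
exp: plate top z 0.17450000000000002 x 0.6030000000000001 0.503 leg z 0.20550000000000002
-0.08 [268.2331 206.2265] [-0.5831  0.8124] [190 182 185 188 190 190 210 259 307 324 327 311 281 250 212 175 160 164
 158 135 114]
-0.05 [278.0323 213.2604] [-0.5831  0.8124] [184 185 186 189 191 195 221 275 308 322 320 310 286 249 213 181 182 199
 207 198 190]
-0.02 [288.1224 220.5031] [-0.5831  0.8124] [145 146 141 142 140 150 198 265 303 315 319 308 289 254 218 177 159 170
 186 189 189]
0.02 [302.0511 230.5012] [-0.5831  0.8124] [325 281 297 317 332 338 325 307 308 316 318 309 288 261 222 198 253 369
 397 294 216]
view dist 0.7919347039296964
[(np.float64(0.07), 292), (np.float64(0.074), 295), (np.float64(0.078), 289), (np.float64(0.082), 296), (np.float64(0.086), 292), (np.float64(0.09), 289), (np.float64(0.094), 294), (np.float64(0.098), 293), (np.float64(0.102), 289), (np.float64(0.106), 302), (np.float64(0.11), 291), (np.float64(0.114), 193), (np.float64(0.118), 254), (np.float64(0.122), 361), (np.float64(0.126), 334), (np.float64(0.13), 375), (np.float64(0.134), 290), (np.float64(0.138), 305), (np.float64(0.142), 307), (np.float64(0.146), 306), (np.float64(0.15), 304), (np.float64(0.154), 295), (np.float64(0.158), 302), (np.float64(0.162), 304), (np.float64(0.166), 308)]
```

Run:
```python
from h import *
a=snap('scene','s3.png')
s=readout.read_state();p=np.array(s['ee_pos']);print(p,s['eef_rot'])
x0,y0=275,155
A=cv2.resize(a[y0:y0+75,x0:x0+60,::-1],(480,600),interpolation=cv2.INTER_LANCZOS4)
A=cv2.convertScaleAbs(A,alpha=1.8);B=A.copy()
t=p+[0,0,-.0015]
def L(pts,c):
    q=np.array([((np.array(proj('scene',t+np.array(k)/1000.))-[x0,y0]+.5)*8) for k in pts]).astype(int);cv2.polylines(B,[q],True,c,1)
for yy,c in((5,(0,0,255)),(-5,(255,0,0))):
    L([(-50,yy,-176),(50,yy,-176),(50,yy,-86),(-50,yy,-86)],c);L([(14,yy,-55),(26,yy,-55),(26,yy,-20),(14,yy,-20)],c)
cv2.imwrite('pics/c5.png',np.hstack([A[:, 50:450],B[:,50:450]]))
```

```text
[ 0.5514188  -0.04991506  0.26216351] [ 0.99995146 -0.00703989  0.00431042 -0.00537858]
```

View pics/c5.png

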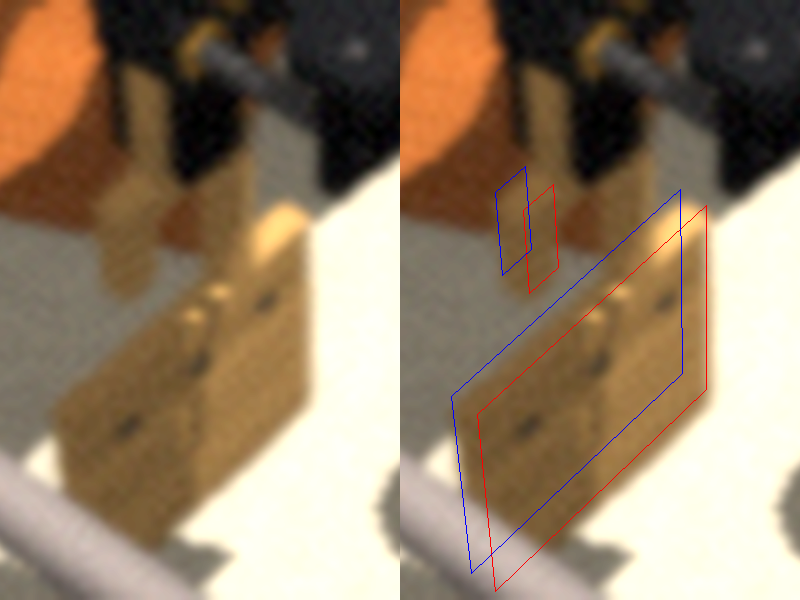

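The predicted outline (drawn from the TCP pose) matches the picture: the template is upright and sits about 2–3 mm lower than assumed. I'll lower to entry height and go in over the bar.

Emit:
apply_moves:
  deltas:
    - {"translation":[0.0,0,-0.005],"turn":[0,0,0.014],"hand":0.0}
    - {"translation":[0.0,0,-0.003],"turn":[0,0,0],"hand":0.0}
    - {"translation":[0.01,0,0],"turn":[0,0,0],"hand":0.0}
    - {"translation":[0.01,0,0],"turn":[0,0,0],"hand":0.0}
    - {"translation":[0.005,0,0],"turn":[0,0,0],"hand":0.0}

```text
time: 5.35
ee_pos: [0.5766, -0.0523, 0.2551]
eef_rot: [1.0, -0.0, 0.005, -0.006]
ft_force: [-2.0, 0.1, -2.7]
width: 0.0098
```

Emit:
apply_moves:
  deltas:
    - {"translation":[0.01,0,-0.002],"turn":[0,0,0],"hand":0.0}
    - {"translation":[0.013,0,0],"turn":[0,0,0],"hand":0.0}
    - {"translation":[0.013,0,0],"turn":[0,0,0],"hand":0.0}
    - {"translation":[0.012,0,0],"turn":[0,0,0],"hand":0.0}
    - {"translation":[0.008,0,0],"turn":[0,0,0],"hand":0.0}

```text
time: 5.85
ee_pos: [0.6339, -0.0538, 0.2512]
eef_rot: [1.0, -0.001, 0.001, -0.006]
ft_force: [0.4, 0.8, -2.2]
width: 0.0099
```

Emit:
apply_moves:
  deltas:
    - {"translation":[0.001,0,-0.005],"turn":[0,0,0],"hand":0.0}
    - {"translation":[0,0,-0.005],"turn":[0,0,0],"hand":0.0}
    - {"translation":[0,0,-0.005],"turn":[0,0,0],"hand":0.0}
    - {"translation":[0,0,-0.004],"turn":[0,0,0],"hand":0.0}
    - {"translation":[0,0,-0.002],"turn":[0,0,0],"hand":0.0}

```text
time: 6.35
ee_pos: [0.635, -0.0544, 0.2282]
eef_rot: [1.0, -0.002, 0.001, -0.006]
ft_force: [-0.2, -0.1, -2.1]
width: 0.0094
```

Emit:
apply_moves:
  deltas:
    - {"translation":[0,0,-0.002],"turn":[0,0,0],"hand":0.0}
    - {"translation":[0,0,-0.001],"turn":[0,0,0],"hand":0.0}
    - {"translation":[0,0,-0.001],"turn":[0,0,0],"hand":0.0}

```text
time: 6.65
ee_pos: [0.6346, -0.0542, 0.2241]
eef_rot: [1.0, -0.002, 0.001, -0.006]
ft_force: [0.3, 0.2, -1.6]
width: 0.0099
```

Emit:
apply_moves:
  deltas:
    - {"translation":[0,0,-0.001],"turn":[0,0,0],"hand":0.0}
    - {"translation":[0,0,-0.001],"turn":[0,0,0],"hand":0.0}

```text
time: 6.85
ee_pos: [0.6347, -0.0542, 0.2222]
eef_rot: [1.0, -0.002, 0.001, -0.006]
ft_force: [0.1, -0.1, -1.9]
width: 0.0096
```

Emit:
apply_moves:
  deltas:
    - {"translation":[0,0,-0.0015],"turn":[0,0,0],"hand":0.0}
    - {"translation":[0,0,-0.001],"turn":[0,0,0],"hand":0.0}

```text
time: 7.05
ee_pos: [0.6348, -0.0542, 0.2196]
eef_rot: [1.0, -0.002, 0.001, -0.006]
ft_force: [0.5, 0.6, -2.5]
width: 0.0097
```

No contact yet, so I'll look before going lower.

Run:
```python
from h import *
a=snap('scene','s4.png')
s=readout.read_state();p=np.array(s['ee_pos']);print(p,s['eef_rot'],s['ft_force'])
x0,y0=245,145
A=cv2.resize(a[y0:y0+100,x0:x0+66,::-1],(396,600),interpolation=cv2.INTER_LANCZOS4)
A=cv2.convertScaleAbs(A,alpha=1.8);B=A.copy()
t=p
def L(pts,c):
    q=np.array([((np.array(proj('scene',t+np.array(k)/1000.))-[x0,y0]+.5)*6) for k in pts]).astype(int);cv2.polylines(B,[q],True,c,1)
for yy,c in((5,(0,0,255)),(-5,(255,0,0))):
    L([(-50,yy,-176),(50,yy,-176),(50,yy,-86),(-50,yy,-86)],c);L([(14,yy,-55),(26,yy,-55),(26,yy,-20),(14,yy,-20)],c)
cv2.imwrite('pics/c6.png',np.hstack([A,B]))
```

```text
[ 0.63475897 -0.05419399  0.21946137] [ 0.99997806 -0.00172233  0.00138617 -0.00624429] [ 0.09635038 -0.57713865 -2.71179211]
```

View pics/c6.png

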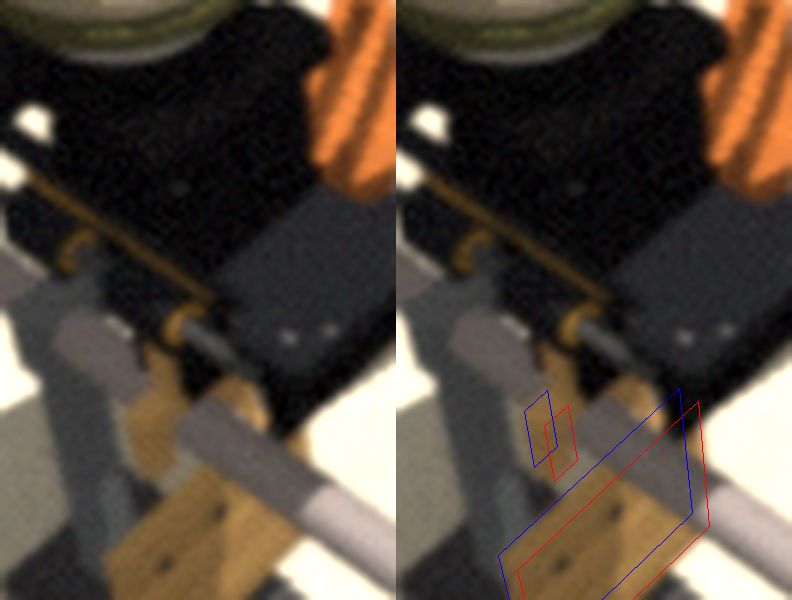

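The hook is round the bar, with the leg on the far side and the crown just above it. I'll continue down in small steps.

Emit:
apply_moves:
  deltas:
    - {"translation":[0,0,-0.001],"turn":[0,0,0],"hand":0.0}
    - {"translation":[0,0,-0.001],"turn":[0,0,0],"hand":0.0}

```text
time: 7.3
ee_pos: [0.635, -0.0542, 0.219]
eef_rot: [1.0, -0.002, 0.002, -0.007]
ft_force: [-6.6, 1.4, 9.3]
width: 0.01
```

Contact: Fz rose by about 12 N at TCP z 0.219, so the crown is on the bar. Fx of -6.6 N suggests the spine is touching, so I'll ease x and let it rest.

Emit:
apply_moves:
  deltas:
    - {"translation":[-0.0015,0,0],"turn":[0,0,0],"hand":0.0}
    - {"translation":[0,0,0],"turn":[0,0,0],"hand":0.0}
    - {"translation":[0,0,0],"turn":[0,0,0],"hand":0.0}
  newtons: 15

```text
time: 7.6
ee_pos: [0.6335, -0.0544, 0.2192]
eef_rot: [1.0, -0.002, 0.002, -0.007]
ft_force: [0.5, 0.1, -2.7]
width: 0.0102
```

Emit:
apply_moves:
  deltas:
    - {"translation":[0,0,-0.001],"turn":[0,0,0],"hand":0.0}
    - {"translation":[0,0,0],"turn":[0,0,0],"hand":0.014}
    - {"translation":[0,0,0],"turn":[0,0,0],"hand":0.014}
    - {"translation":[0,0,0],"turn":[0,0,0],"hand":0.014}
    - {"translation":[0,0,0],"turn":[0,0,0],"hand":0.014}

```text
time: 8.1
ee_pos: [0.6342, -0.0544, 0.2194]
eef_rot: [1.0, -0.002, 0.003, -0.007]
ft_force: [0.9, 0.4, -0.1]
width: 0.0138
```

Force is about 0 with the jaws loose (13.8 mm around the 10 mm tab), so the template is resting on the bar. I'll now slide it left loosely.

Emit:
apply_moves:
  deltas:
    - {"translation":[0,0.006,0],"turn":[0,0,0],"hand":0.014}
    - {"translation":[0,0.01,0],"turn":[0,0,0],"hand":0.014}
    - {"translation":[0,0.01,0],"turn":[0,0,0],"hand":0.014}
    - {"translation":[0,0.01,0],"turn":[0,0,0],"hand":0.014}
    - {"translation":[0,0.01,0],"turn":[0,0,0],"hand":0.014}

```text
time: 8.6
ee_pos: [0.634, -0.007, 0.2195]
eef_rot: [1.0, -0.003, 0.003, -0.006]
ft_force: [-0.6, -1.9, 1.8]
width: 0.0139
```

Emit:
apply_moves:
  deltas:
    - {"translation":[0,0.01,0],"turn":[0,0,0],"hand":0.014}
    - {"translation":[0,0.01,0],"turn":[0,0,0],"hand":0.014}
    - {"translation":[0,0.01,0],"turn":[0,0,0],"hand":0.014}
    - {"translation":[0,0.01,0],"turn":[0,0,0],"hand":0.014}
    - {"translation":[0,0.01,0],"turn":[0,0,0],"hand":0.014}

```text
time: 9.1
ee_pos: [0.6339, 0.0485, 0.2196]
eef_rot: [1.0, -0.002, 0.003, -0.006]
ft_force: [-0.1, -2.4, 1.6]
width: 0.014
```

Run:
```python
from h import *
a=snap('scene','s5.png')
s=readout.read_state();print(s['ee_pos'],s['eef_rot'],s['ft_force'],s['width'])
A=cv2.resize(a[150:280,240:400,::-1],(738,600),interpolation=cv2.INTER_LANCZOS4)
cv2.imwrite('pics/c7.png',cv2.convertScaleAbs(A,alpha=1.8))
```

```text
[0.63390389 0.05098918 0.21944958] [ 0.99997506 -0.00109373  0.00324072 -0.00617846] [0.16103519 0.84444328 1.7093672 ] 0.014264516730669398
```

View pics/c7.png

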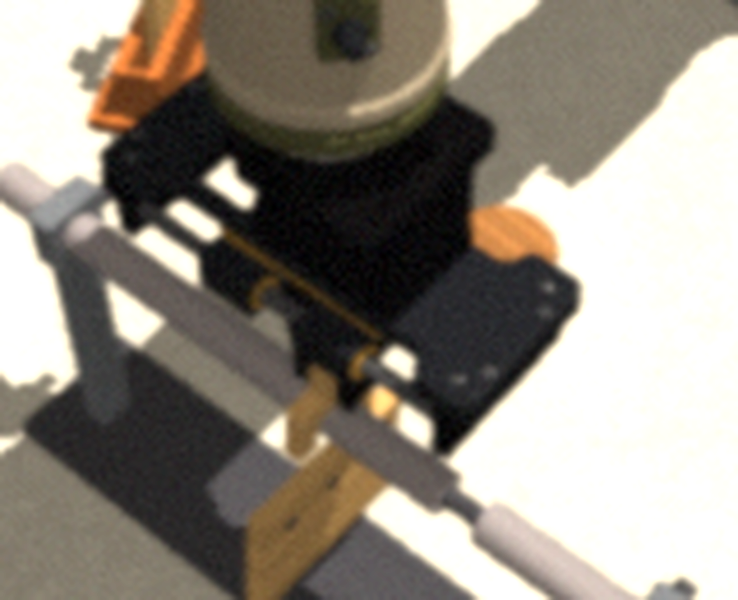

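The template hangs on the bar between the jaws. The neck lies ahead at crop (462,505), so I'll continue.

Emit:
apply_moves:
  deltas:
    - {"translation":[0,0.012,0],"turn":[0,0,0],"hand":0.014}
    - {"translation":[0,0.011,0],"turn":[0,0,0],"hand":0.014}
    - {"translation":[0,0.011,0],"turn":[0,0,0],"hand":0.014}
    - {"translation":[0,0.01,0],"turn":[0,0,0],"hand":0.014}
    - {"translation":[0,0.006,0],"turn":[0,0,0],"hand":0.014}

```text
time: 9.65
ee_pos: [0.6338, 0.1046, 0.2196]
eef_rot: [1.0, -0.002, 0.003, -0.006]
ft_force: [-0.3, -2.3, 1.8]
width: 0.0139
```

Emit:
apply_moves:
  deltas:
    - {"translation":[0,0.005,0],"turn":[0,0,0],"hand":0.014}
    - {"translation":[0,0.005,0],"turn":[0,0,0],"hand":0.014}
    - {"translation":[0,0.004,0],"turn":[0,0,0],"hand":0.014}

```text
time: 9.95
ee_pos: [0.6335, 0.1206, 0.219]
eef_rot: [1.0, -0.001, 0.003, -0.006]
ft_force: [-1.2, -0.9, -0.0]
width: 0.0143
```

Emit:
apply_moves:
  deltas:
    - {"translation":[0,0.003,0],"turn":[0,0,0],"hand":0.014}
    - {"translation":[0,0.002,0],"turn":[0,0,0],"hand":0.014}

```text
time: 10.15
ee_pos: [0.6336, 0.1258, 0.2192]
eef_rot: [1.0, -0.001, 0.003, -0.006]
ft_force: [0.4, -3.2, 2.3]
width: 0.0138
```

Run:
```python
from h import *
a=snap('scene','s6.png')
s=readout.read_state();p=np.array(s['ee_pos']);print(p,s['eef_rot'],s['ft_force'],s['width'])
A=cv2.resize(a[185:285,285:385,::-1],(600,600),interpolation=cv2.INTER_LANCZOS4)
A=cv2.convertScaleAbs(A,alpha=1.8)
for dz,c in((0,(0,0,255)),(-.006,(255,0,0))):
  t=np.array([.634,p[1]-.002,.223+dz])
  for pts in([(50,5,-86),(-50,5,-86)],[(14,5,-55),(26,5,-55),(26,5,-20),(14,5,-20),(14,5,-55)]):
    q=np.array([((np.array(proj('scene',t+np.array(k)/1000.))-[285,185]+.5)*6) for k in pts]).astype(int);cv2.polylines(A,[q],False,c,1)
cv2.imwrite('pics/c8.png',A)
```

```text
[0.63357094 0.12621642 0.21916673] [ 0.99997647 -0.00115786  0.00288572 -0.00611466] [-0.31716192  0.2524909   0.21869936] 0.013831066231481531
```

View pics/c8.png

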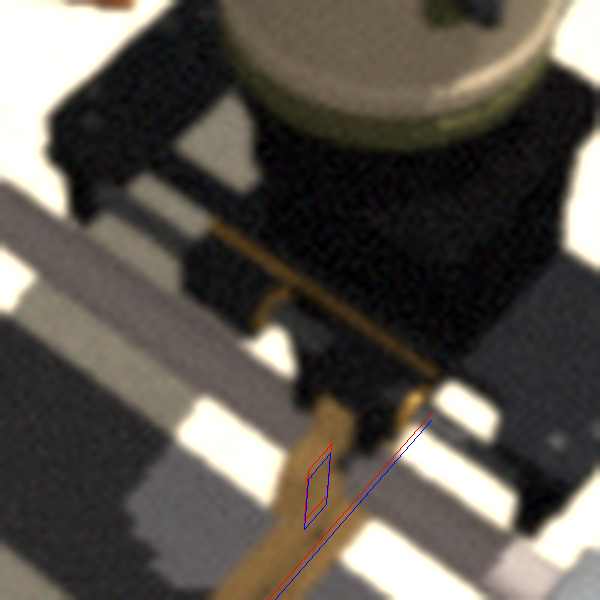

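Emit:
apply_moves:
  deltas:
    - {"translation":[0,0.002,0],"turn":[0,0,0],"hand":0.014}
    - {"translation":[0,0.002,0],"turn":[0,0,0],"hand":0.014}

```text
time: 10.4
ee_pos: [0.6336, 0.1297, 0.2192]
eef_rot: [1.0, -0.002, 0.003, -0.006]
ft_force: [-0.5, -0.9, -0.5]
width: 0.0139
```

Emit:
apply_moves:
  deltas:
    - {"translation":[0,0.002,0],"turn":[0,0,0],"hand":0.014}
    - {"translation":[0,0.002,0],"turn":[0,0,0],"hand":0.014}

```text
time: 10.6
ee_pos: [0.6336, 0.1328, 0.2191]
eef_rot: [1.0, -0.002, 0.003, -0.005]
ft_force: [0.2, -5.3, 3.6]
width: 0.0141
```

Emit:
apply_moves:
  deltas:
    - {"translation":[0,0.002,0],"turn":[0,0,0],"hand":0.014}

```text
time: 10.7
ee_pos: [0.6337, 0.1335, 0.2193]
eef_rot: [1.0, -0.003, 0.003, -0.004]
ft_force: [-1.9, -7.5, 2.1]
width: 0.0138
```

Fy has risen to 7.5 N with motion stalled, which is the groove wall. I'll back off, open and rise clear.

Emit:
apply_moves:
  deltas:
    - {"translation":[0,-0.003,0],"turn":[0,0,0],"hand":0.014}
    - {"translation":[0,0,0],"turn":[0,0,0],"hand":0.035}
    - {"translation":[0,0,0],"turn":[0,0,0],"hand":0.045}
    - {"translation":[0,0,0],"turn":[0,0,0],"hand":0.045}
    - {"translation":[0,0,0],"turn":[0,0,0],"hand":0.045}

```text
time: 11.2
ee_pos: [0.6336, 0.1326, 0.2191]
eef_rot: [1.0, -0.002, 0.003, -0.006]
ft_force: [-0.0, 0.4, 0.4]
width: 0.0381
```

Emit:
apply_moves:
  deltas:
    - {"translation":[0,0,0.015],"turn":[0,0,0],"hand":0.045}
    - {"translation":[0,0,0.03],"turn":[0,0,0],"hand":0.045}
    - {"translation":[0,0,0.04],"turn":[0,0,0],"hand":0.045}
    - {"translation":[-0.03,0,0.03],"turn":[0,0,0],"hand":0.045}
    - {"translation":[-0.04,0,0.01],"turn":[0,0,0],"hand":0.045}

```text
time: 11.7
ee_pos: [0.5629, 0.1327, 0.3489]
eef_rot: [1.0, -0.003, 0.002, -0.004]
ft_force: [-0.4, 0.4, 1.2]
width: 0.0451
```

Run:
```python
from h import *
a=snap('scene','s7.png')
s=readout.read_state();p=np.array(s['ee_pos']);print(s['time'],p,s['ft_force'],s['width'])
A=cv2.resize(a[185:285,285:385,::-1],(600,600),interpolation=cv2.INTER_LANCZOS4)
A=cv2.convertScaleAbs(A,alpha=1.8)
B=np.ascontiguousarray(A)
cv2.imwrite('pics/c9.png',np.hstack([A[100:,100:500],cv2.resize(a[100:350,200:360,::-1],(320,500))]))
```

```text
11.75 [0.55868284 0.13243772 0.35076099] [ 4.31595025 -0.96982297  4.75412883] 0.04464976292812472
```

View pics/c9.png

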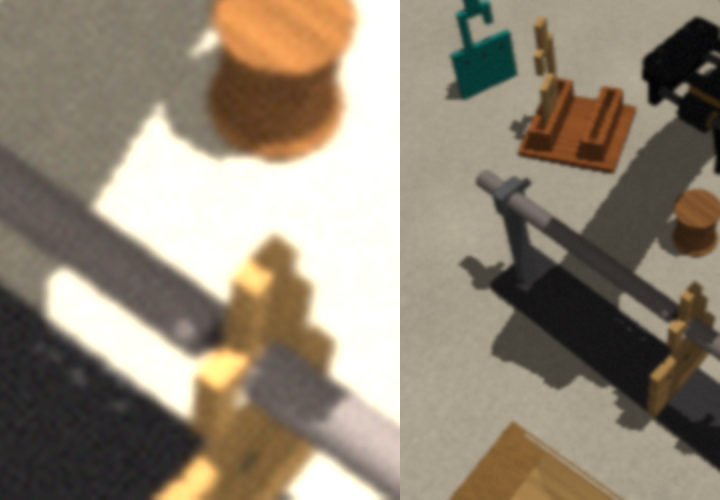

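The template hangs at the neck. The bar's ends stand higher than the crown on both sides, and the spool and narrow template stand in place. I'll move the arm further clear and do a final check.

Emit:
apply_moves:
  deltas:
    - {"translation":[-0.04,0,0.01],"turn":[0,0,0],"hand":0.045}
    - {"translation":[-0.04,0,0.01],"turn":[0,0,0],"hand":0.045}
    - {"translation":[-0.03,0,0],"turn":[0,0,0],"hand":0.045}
    - {"translation":[0,0,0],"turn":[0,0,0],"hand":0.045}
    - {"translation":[0,0,0],"turn":[0,0,0],"hand":0.045}

```text
time: 12.25
ee_pos: [0.4442, 0.1326, 0.375]
eef_rot: [1.0, -0.002, 0.002, -0.007]
ft_force: [-0.0, -0.4, -0.1]
width: 0.0453
```

Run:
```python
from h import *
a=snap('scene','s8.png');b=snap('top','t8.png')
s=readout.read_state();print(s['ee_pos'],s['ft_force'])
x0,y0=315,220
A=cv2.convertScaleAbs(cv2.resize(a[y0:y0+75,x0:x0+50,::-1],(400,600),interpolation=cv2.INTER_LANCZOS4),alpha=1.5)
for sz,c in((.191,(0,0,255)),(.185,(255,0,0))):
  t=np.array([.635,.1265,sz])
  for yy in(5,-5):
   for pts in([(-11,yy,51),(11,yy,51)],[(14,yy,-23),(26,yy,-23),(26,yy,12),(14,yy,12)],[(50,yy,-54),(-50,yy,-54)]):
    q=np.array([((np.array(proj('scene',t+np.array(k)/1000.))-[x0,y0]+.5)*8) for k in pts]).astype(int);cv2.polylines(A,[q],False,c,1)
B=cv2.convertScaleAbs(cv2.resize(b[130:230,200:266,::-1],(396,600),interpolation=cv2.INTER_LANCZOS4),alpha=1.5)
cv2.imwrite('pics/c10.png',np.hstack([A,B]))
```

```text
[0.44485015 0.13239185 0.37447779] [-0.22139219 -1.08669913  0.12857358]
```

View pics/c10.png

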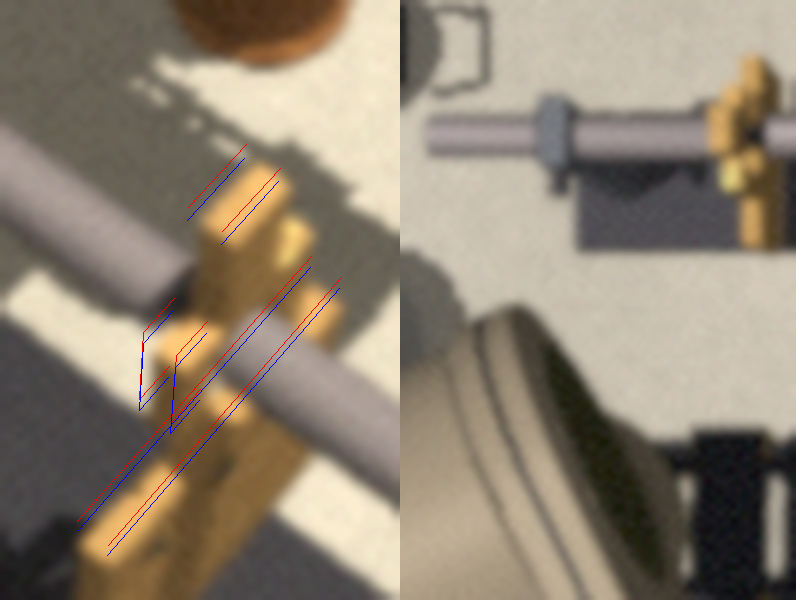

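```bash
python3 -c "
from h import *
print(order.close_job())"
```

```text
the job is handed in; nothing more can be done
None
```

The wide template is hanging by itself in the rail's groove, and I handed the job in at about 12 s. No verdict was reported.

**What I did:** I took the template out of the stand by its tab and brought the hook over the bar. It rested loosely on the full bar about 100 mm right of the rail's middle, and the tool force fell to about 0. I then slid it left between loosely opened jaws until the groove's wall stopped it. After that I backed off, opened the jaws and moved the arm away.

**Last checks:**
- **Groove stop:** the sideways force rose to about 7.5 N and the motion stalled where the pictures had placed the groove.
- **Final pictures:** the hook sits in the neck against its left wall, and the bar's full section stands above the crown. The template looks upright, and the arm is clear with the tool force near 0.
- **Other items:** the narrow template and the spool were seen standing in place. The arm kept clear of the glue bottle and the tin, but I did not measure either again.

**What disagreed or was left unmeasured:**
- The hook touched the bar about 4 to 7 mm lower on the tool than I first estimated, so I felt for the contact instead.
- My final drawn outline lay about 2 to 3 mm off the picture, so it fits the 6 mm drop but does not measure it on its own.
- The force reading jumped briefly to about 5 N while the arm was moving away. It was back near 0 once the arm stopped.

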